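Refit the brass collars on the analyser's column stubs

ROBOT

A 6-joint arm with a two-finger parallel gripper is mounted at the origin on the work surface. World frame = base frame: x ahead of the robot, y to its left, z up, the work surface at z = 0. Lengths are in m, angles in rad, forces in N, time in s.
With the tool pointing down it reaches from about 0.35 to 0.775 m from the base axis. Payload 5.5 kg.
Tool frame: the origin (TCP) lies at the very end of the fingers, on their centre line; the grasp point (between the pads) lies 19 mm behind it; z points along the fingers, y is the line along which they close (so a half turn about z gives the same grasp; the last joint's range is limited). The gripper opens to 85 mm and grips with 20 to 120 N. Pads are 22 mm wide; open, the fingers measure 114 mm over their backs; the gripper's body (76 mm by 85 mm) begins 54 mm behind the grasp point. The pads swing forward as they close: fully open they stand 13 mm farther back than shut.
Start: joints at [1.163, 0.313, 0.046, 1.304, 0, 1.431], TCP at [0.152, 0.555, 0.231] pointing down, gripper open.
Joint ranges: [-2.76, 2.76], [-0.86, 1.69], [-1.03, 1.26], [-2.2, 2.34], [-1.47, 1.5], [-3.14, 3.14]. Speed limits (rad/s): [2.57, 2.57, 3.14, 3.14, 3.14, 3.14].

INTERFACE

Orientations are given as a unit quaternion [w, x, y, z].
In Python, from workcell import env, cams, ticket, spotter gives the robot as it stands.
- The arm moves only by the tool jog_arm, never from a script. Its argument "increments" is a list that holds one entry, the list of rows, each a list of 7 numbers: the shift along the tool's x, y, z in units of 0.25 m (1.0 is 0.25 m), then the turn, a rotation vector about the tool's x, y, z in units of 180 degrees (1.0 is 180 degrees), then the closure in counts, from 0 (fully open) to 255 (shut). A call has 1 to 20 rows; each row shifts and turns the commanded pose from where the row before left it, along the tool's axes as they then stand; what a row does not reach is not made up. A row lasts 1/10 s, in which the tool goes at most 50 mm and 8.59 degrees, less where a joint would pass 70% of its speed; a pose out of reach is approached as far as the arm can. A call with a number of a shift or a turn outside -1 to 1 is refused whole. A call with a gripper value outside its range is refused whole. The fingers move at their own pace and stop on an object; "force" is the grip in N (left out, the last holds). Time passes only in rows, so rows that do not move let the fingers close. It gives the time, the measured TCP pose, the force, the opening and the grip force at its end, in the units of the state.
- env.get_state(): the state, without advancing time (a new reading comes with each control period).
- cams.read_camera(name): name is "side" or "top"; returns a dict with "pixels" (384x512x3 uint8, red, green, blue), "fx", "fy", "cx", "cy" (pixels), "xyz" and "attitude" of the camera in the world. Camera axes: x right, y down, z forward; pixel columns grow to the right and rows downward; lengths in m; the calibration is good to about 2 mm. A picture is of the moment at which its call begins. There is no depth.
- ticket.hand_in(): hands the job in; it is judged then, once.
Trained networks look in the newest picture that a camera, given by its name, has taken for a name from the list of things; names that differ only in an ending like _2 or _b are one class to them, and where a whole thing is asked for, a point or a joint stands for the part that bears it (a point fixed in the world has none). Each returns a list of dicts, best first, with "conf" (0 to 1); they miss things now and then, are a little off and sometimes report something else, mostly with a low value. They report only what shows in the picture. A call takes as long as a camera call. They do not tell look-alikes from the thing itself.
- spotter.find_in(target, camera): "uv" ([column, row] in pixels, amid what is visible of it).
- spotter.cut_out(target, camera): "region" (384x512 bool, what is visible of it) and "uv" ([column, row] in pixels, amid what is visible of it).
- spotter.landmark_of(target, camera): "uv" ([column, row] in pixels: a listed point, or the origin of a listed thing).
The state is a dict: "clock": time; "joint_pos": joint angles; "qvel": joint speeds; "tau": joint torques, N m; "tcp_pos": TCP position; "orientation": TCP orientation; "wrist_force": force on the tool from outside, world axes, zero at the start; "ft_torque": the same for the moment, N m; "finger_gap": finger opening in m; "grip_force": force on a finger pad.
Only numpy, scipy, OpenCV 4.12 (cv2) and the standard library are available. Lean on these libraries where they do the work, as an engineer would, in place of code of your own. Each camera call takes 0.05 s, during which the arm holds its last target. There are 200 camera calls.

TASK

Refit the four brass collars to the column stubs: each collar goes over the tube of the stub whose round steel seat is as wide as the collar itself (smallest collar on the thinnest tube, and so on up to the largest on the thickest), sitting flat on that seat. Lower each one down over its tube rather than letting it drop, and leave the two solid brass plugs standing where they are.

Things in the scene. Friction and masses are not known exactly. Their poses are not given: they have to be found in the camera images.
- collar1_mid (a point): The smallest of the four loose brass collars: a plain straight ring, outside diameter 34 mm, bore 24 mm (wall 5 mm), 32 mm tall, 120 g nominal, standing on the bench with its bore upright. The point is the centre of the ring, half-way up (16 mm above its underside); z is the bore axis.
- collar2_mid (a point): The second smallest of the four loose brass collars: a plain straight ring, outside diameter 44 mm, bore 34 mm (wall 5 mm), 32 mm tall, 165 g nominal, standing on the bench with its bore upright. The point is the centre of the ring, half-way up (16 mm above its underside); z is the bore axis.
- collar3_mid (a point): The second largest of the four loose brass collars: a plain straight ring, outside diameter 54 mm, bore 44 mm (wall 5 mm), 32 mm tall, 210 g nominal, standing on the bench with its bore upright. The point is the centre of the ring, half-way up (16 mm above its underside); z is the bore axis.
- collar4_mid (a point): The largest of the four loose brass collars: a plain straight ring, outside diameter 64 mm, bore 54 mm (wall 5 mm), 32 mm tall, 250 g nominal, standing on the bench with its bore upright. The point is the centre of the ring, half-way up (16 mm above its underside); z is the bore axis.
- stub1_seat (a point): Column stub for the smallest collar, fixed: white base 90 x 90 mm, 14 mm high; on it a round steel seat 34 mm across, 4 mm high; from its middle an upright steel tube 8 mm thick rising 44 mm above the seat (top 62 mm above the bench). Point: centre of the seat's upper face, 18 mm above the bench; z up, x and y along the base's sides. The collar goes round the tube with 8 mm play all round.
- stub2_seat (a point): Column stub for the second smallest collar, fixed: white base 90 x 90 mm, 14 mm high; on it a round steel seat 44 mm across, 4 mm high; from its middle an upright steel tube 18 mm thick rising 44 mm above the seat (top 62 mm above the bench). Point: centre of the seat's upper face, 18 mm above the bench; z up, x and y along the base's sides. The collar goes round the tube with 8 mm play all round.
- stub3_seat (a point): Column stub for the second largest collar, fixed: white base 90 x 90 mm, 14 mm high; on it a round steel seat 54 mm across, 4 mm high; from its middle an upright steel tube 28 mm thick rising 44 mm above the seat (top 62 mm above the bench). Point: centre of the seat's upper face, 18 mm above the bench; z up, x and y along the base's sides. The collar goes round the tube with 8 mm play all round.
- stub4_seat (a point): Column stub for the largest collar, fixed: white base 90 x 90 mm, 14 mm high; on it a round steel seat 64 mm across, 4 mm high; from its middle an upright steel tube 38 mm thick rising 44 mm above the seat (top 62 mm above the bench). Point: centre of the seat's upper face, 18 mm above the bench; z up, x and y along the base's sides. The collar goes round the tube with 8 mm play all round.
- plugA_mid (a point): A solid brass blanking plug, no bore, a plain upright cylinder 39 mm in diameter and 32 mm tall, loose on the bench among the collars; not part of the job. The point is its centre, 16 mm above its underside.
- plugB_mid (a point): A solid brass blanking plug, no bore, a plain upright cylinder 59 mm in diameter and 32 mm tall, loose on the bench among the collars; not part of the job. The point is its centre, 16 mm above its underside.
Mind the look-alikes: they are no part of the job. Leave any turquoise look-alike of the part that bears collar4_mid alone. Leave any turquoise look-alike of the part that bears collar2_mid alone.

How it is judged:
By the outcome, as a careful person would: the job done as asked, in the order asked, and still so for the second after the job is handed in, with the robot touching nothing.
It also fails if it takes over 106 s, if anything falls off the work surface, if the arm or the gripper's body presses on something with over 40 N, if the wrist force passes 120 N, or if a joint passes its speed limit or range.

## Working session

There is one attempt and no reset: what is moved stays moved. The work goes in short steps, Python scripts to look and compute and a tool call to move; the robot and the scene stay as the last step left them, time stands still between calls to the robot, and variables do not carry over. Pictures are saved under pics/ and viewed, at most 14 in all, crops included, and the job is handed in when it is done.

Besides the shell and the picture viewer there is one more tool, called by a JSON object that holds its "fn" and its "kwargs", one argument or row to a line. jog_arm: Moves the arm, as the interface text tells. Shifts and turns lie within -1 to 1; 1 stands for 0.25 m of shift or 180 degrees of turn. Its arguments: {"type":"object","properties":{"increments":{"type":"array"},"force":{"type":"number"}},"required":["increments"]}

```bash
ls; mkdir -p pics
cat > h.py <<'E'
import numpy as np,cv2
from workcell import env,cams,ticket,spotter
from scipy.spatial.transform import Rotation as R
def q2R(a):
    a=np.array(a,float)
    return a if a.shape==(3,3) else R.from_quat(a[[1,2,3,0]]).as_matrix()
def proj(c,p):
    v=q2R(c["attitude"]).T@(np.array(p,float)-c["xyz"]); return np.array([c["cx"]+c["fx"]*v[0]/v[2],c["cy"]+c["fy"]*v[1]/v[2]])
def back(c,uv,z):
    d=q2R(c["attitude"])@np.array([(uv[0]-c["cx"])/c["fx"],(uv[1]-c["cy"])/c["fy"],1]); o=np.array(c["xyz"])
    return o+d*(z-o[2])/d[2]
def save(c,n): cv2.imwrite("pics/"+n,cv2.cvtColor(c["pixels"],cv2.COLOR_RGB2BGR))
E
python3 - <<'E'
from h import *
print(env.get_state())
for n in("top","side"):
    c=cams.read_camera(n); save(c,n+"0.png"); print(n,c["xyz"],c["attitude"],c["fx"],c["cx"],c["cy"])
    for t in["collar1_mid","collar2_mid","collar3_mid","collar4_mid","stub1_seat","stub2_seat","stub3_seat","stub4_seat","plugA_mid","plugB_mid"]:
        z=.018 if "stub" in t else .016
        for r in spotter.landmark_of(t,n)[:4]: print(t,round(r["conf"],2),np.round(r["uv"]),np.round(back(c,r["uv"],z)[:2],3))
E
```

```text
pics
{'clock': 0.0, 'joint_pos': array([1.16341177e+00, 3.14023909e-01, 4.49700722e-02, 1.30356824e+00,
       4.15194103e-06, 1.43120260e+00]), 'qvel': array([ 6.71928353e-04, -7.18753972e-05,  1.19003137e-04, -4.57729528e-04,
        5.34650408e-04,  1.16468547e-03]), 'tau': array([-1.37457471e-03, -4.80625212e+01,  2.98536712e+01,  1.95528113e-02,
       -6.87603233e-05, -1.27309380e-05]), 'tcp_pos': array([0.15194992, 0.55403955, 0.23039183]), 'orientation': array([-2.48559024e-04,  1.33495642e-01,  9.91048980e-01, -8.78384872e-04]), 'wrist_force': array([-0.63436197,  0.4890067 , -0.21339398]), 'ft_torque': array([-0.02830442, -0.02653227,  0.07278887]), 'grip_force': 0.0, 'finger_gap': 0.08551682702863006}
top [0.3050382  0.00539079 1.01164928] [ 0.06788419 -0.69409374  0.7140964  -0.06076145] 400.28013277728087 252.79170848154462 192.35479029190424
collar1_mid 0.69 [174. 206.] [0.458 0.212]
collar2_mid 0.77 [338. 196.] [ 0.472 -0.201]
collar2_mid 0.67 [331. 166.] [ 0.55  -0.189]
collar3_mid 0.61 [288. 193.] [ 0.484 -0.076]
collar4_mid 0.71 [397. 264.] [ 0.302 -0.334]
collar4_m
[... 339 characters left out ...]
7539  0.85287405 -0.31915329  0.14329112] 446.4966851363743 255.74104891484598 190.6018087206214
collar1_mid 0.66 [208. 168.] [0.458 0.208]
collar2_mid 0.85 [304. 239.] [ 0.472 -0.192]
collar3_mid 0.65 [222. 141.] [0.579 0.296]
collar3_mid 0.55 [282. 218.] [ 0.48  -0.098]
collar4_mid 0.96 [293. 312.] [ 0.296 -0.331]
collar4_mid 0.86 [330. 281.] [ 0.421 -0.326]
collar4_mid 0.58 [208. 168.] [0.46  0.212]
stub1_seat 0.67 [337. 189.] [ 0.682 -0.119]
stub2_seat 0.89 [372. 241.] [ 0.595 -0.314]
stub3_seat 0.96 [274. 159.] [0.643 0.106]
stub4_seat 0.58 [220. 143.] [0.569 0.29 ]
plugA_mid 0.67 [184. 156.] [0.439 0.307]
plugB_mid 0.69 [234. 193.] [0.447 0.065]
plugB_mid 0.64 [275. 157.] [0.655 0.117]
```

Run:
```python
import cv2
a=cv2.imread("pics/top0.png")[90:310,90:440]; cv2.imwrite("pics/top0c.png",cv2.resize(a,None,fx=2.25,fy=2.25,interpolation=cv2.INTER_CUBIC))
```

```text
(no output)
```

View pics/top0c.png

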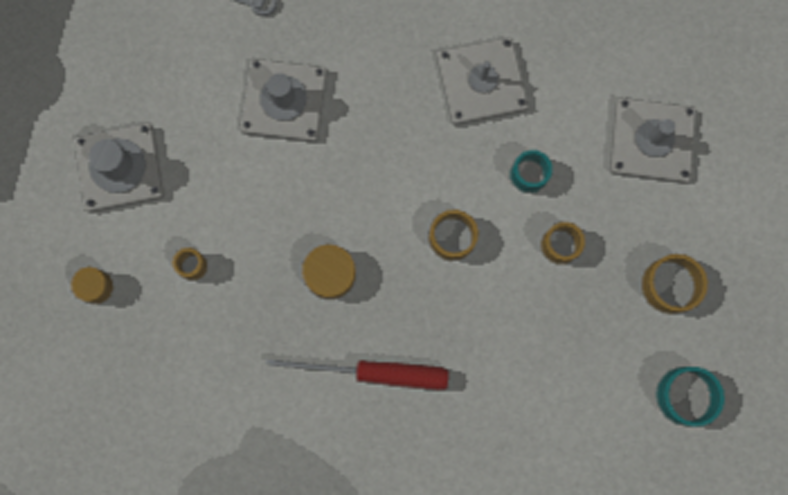

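View pics/side0.png

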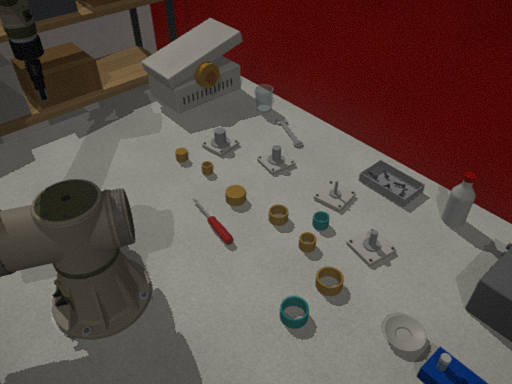

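Seen in the crop: the brass rings are at full-picture pixels (174,207), (291,194), (340,197) and (390,216), as collars 1, 3, 2 and 4. Look-alikes are the turquoise rings at (326,166) and (397,266), and the solid plugs at (131,217) and (236,210). Stubs 4, 3, 1 and 2 run left to right at (142,163), (216,134), (305,124) and (381,151). Next I'll refine these positions.

```bash
cat > m.py <<'E'
from h import *
from scipy.optimize import minimize
def circ(x,y,r,z):
    a=np.linspace(0,2*np.pi,48,endpoint=False); return np.c_[x+r*np.cos(a),y+r*np.sin(a),0*a+z]
def hullmask_centroid(c,P):
    q=np.array([proj(c,p) for p in P],np.float32); M=cv2.moments(cv2.convexHull(q)); return np.array([M["m10"],M["m01"]])/M["m00"],M["m00"]
def brass(c):
    h=cv2.cvtColor(c["pixels"],cv2.COLOR_RGB2HSV); return cv2.inRange(h,(10,110,50),(30,255,255))
def ring(c,guess,r,z0=0):
    m=brass(c); g=proj(c,[*guess,z0+.016]); n,l,st,ce=cv2.connectedComponentsWithStats(m)
    k=1+np.argmin(np.hypot(*(ce[1:]-g).T)+1e3*(st[1:,4]<20)); pts=np.argwhere(l==k)[:,::-1].astype(np.float32)
    # pixel-square corners for the hull
    pts=np.concatenate([pts+d for d in np.float32([[.5,.5],[-.5,.5],[.5,-.5],[-.5,-.5]])])
    M=cv2.moments(cv2.convexHull(pts)); t=np.array([M["m10"],M["m01"]])/M["m00"]
    xy=np.array(guess,float)
    for _ in range(6):
        p,a=hullmask_centroid(c,np.r_[circ(*xy,r,z0),circ(*xy,r,z0+.032)]); 
        xy+=(back(c,t,z0+.016)-back(c,p,z0+.016))[:2]
    return xy,M["m00"]/a
E
python3 - <<'E'
from m import *
C={n:cams.read_camera(n) for n in("top","side")}
for k,(g,r) in {1:((.458,.212),.017),2:((.472,-.198),.022),3:((.482,-.085),.027),4:((.42,-.325),.032)}.items():
    print("collar",k,[(np.round(x,4),round(a,2)) for x,a in(ring(C[n],g,r) for n in C)])
c=C["top"]; gray=cv2.cvtColor(c["pixels"],cv2.COLOR_RGB2GRAY).astype(float)
B={4:[(82,141),(145,128),(155,190),(91,203)],3:[(256,64),(319,72),(311,132),(247,124)],1:[(444,55),(507,43),(522,101),(459,115)],2:[(625,103),(689,111),(685,173),(619,165)]}
for k in sorted(B):
    o=[]
    for u,v in B[k]:
        u=(u+.5)/2.25-.5+90; v=(v+.5)/2.25-.5+90; i,j=int(round(u)),int(round(v))
        w=gray[j-2:j+3,i-2:i+3]; w=np.clip(np.median(w)-w,0,None); jj,ii=np.mgrid[j-2:j+3,i-2:i+3]
        o.append(back(c,((w*ii).sum()/w.sum(),(w*jj).sum()/w.sum()),.014)[:2])
    o=np.array(o); print("stub",k,np.round(o.mean(0),4),"sides",np.round(np.linalg.norm(o-np.roll(o,1,0),axis=1),4),"diag mids",np.round((o[0]+o[2])/2,4),np.round((o[1]+o[3])/2,4))
E
```

```text
collar 1 [(array([0.4578, 0.2129]), 0.83), (array([0.4582, 0.2145]), 0.84)]
collar 2 [(array([ 0.4694, -0.2059]), 0.9), (array([ 0.4695, -0.2043]), 0.93)]
collar 3 [(array([ 0.4814, -0.0835]), 0.9), (array([ 0.4815, -0.0827]), 0.93)]
collar 4 [(array([ 0.4195, -0.3257]), 0.94), (array([ 0.4199, -0.3241]), 0.95)]
stub 1 [ 0.665  -0.1269] sides [0.0742 0.074  0.0735 0.0755] diag mids [ 0.6653 -0.1272] [ 0.6648 -0.1265]
stub 2 [ 0.5872 -0.3188] sides [0.0741 0.0742 0.0743 0.075 ] diag mids [ 0.5872 -0.319 ] [ 0.5873 -0.3186]
stub 3 [0.6485 0.1054] sides [0.0737 0.0742 0.0738 0.0756] diag mids [0.6484 0.105 ] [0.6485 0.1057]
stub 4 [0.5739 0.2959] sides [0.0743 0.0744 0.073  0.0747] diag mids [0.5743 0.2959] [0.5736 0.2959]
```

{"fn": "jog_arm", "kwargs": {
  "increments": [
    [[0,0,0,0,0,-0.0425,75],[0,0,0,0,0,-0.0425,75],[-0.0875,-0.0973,0,0,0,0,75],[-0.0875,-0.0973,0,0,0,0,75],[-0.0875,-0.0973,0,0,0,0,75],[-0.0875,-0.0973,0,0,0,0,75],[-0.0875,-0.0973,0,0,0,0,75],[-0.0875,-0.0973,0,0,0,0,75],[-0.0875,-0.0973,0,0,0,0,75],[-0.0875,-0.0973,0,0,0,0,75],[-0.0875,-0.0973,0,0,0,0,75],[-0.0875,-0.0973,0,0,0,0,75],[-0.0875,-0.0973,0,0,0,0,75],[-0.0875,-0.0973,0,0,0,0,75],[-0.0875,-0.0973,0,0,0,0,75],[-0.0875,-0.0973,0,0,0,0,75],[0,0,0.17,0,0,0,75],[0,0,0.17,0,0,0,75],[0,0,0.17,0,0,0,75],[0,0,0.17,0,0,0,75]]
  ],
  "force": 40
}}

```text
clock: 3.2
tcp_pos: [0.4584, 0.2136, 0.0601]
orientation: [0.001, 0.001, 1.0, 0.0]
wrist_force: [0.6, 0.1, 0.3]
finger_gap: 0.0604
grip_force: 0.0
```

Run:
```python
from h import *
s=env.get_state(); t=s["tcp_pos"]; print(s["clock"],t,s["orientation"],s["finger_gap"],s["joint_pos"])
c=cams.read_camera("side"); u,v=proj(c,t).astype(int); print(u,v,[proj(c,t+[0,d,0]) for d in(.03,-.03)])
p=c["pixels"][v-70:v+50,u-80:u+80]; save(dict(pixels=cv2.resize(p,None,fx=4,fy=4,interpolation=cv2.INTER_CUBIC)),"g1.png")
```

```text
3.2 [0.45843664 0.21361728 0.06012246] [6.11605606e-04 6.23460153e-04 9.99999594e-01 2.20042676e-04] 0.0603745433787492 [ 2.77157470e-01  3.01236731e-01 -4.16768724e-01  8.51493869e-01
  8.77834274e-05  2.78404447e-01]
205 156 [array([200.07700467, 151.72146393]), array([211.8248488 , 160.69136516])]
```

View pics/g1.png

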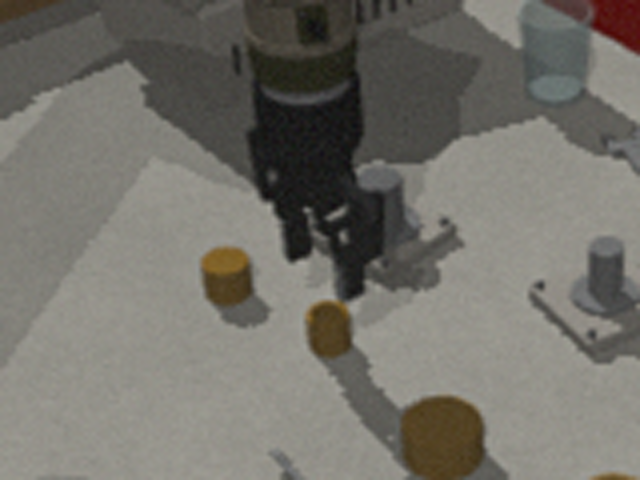

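The view shows the gripper centred above collar 1 (crop 328,328), with the fingertips on either side at about TCP height.

{"fn": "jog_arm", "kwargs": {
  "increments": [
    [[0,0,0.072,0,0,0,75],[0,0,0.072,0,0,0,75],[0,0,0.072,0,0,0,75],[0,0,0,0,0,0,255],[0,0,0,0,0,0,255],[0,0,0,0,0,0,255],[0,0,0,0,0,0,255],[0,0,0,0,0,0,255],[0,0,0,0,0,0,255]]
  ],
  "force": 40
}}

```text
clock: 4.15
tcp_pos: [0.4589, 0.214, 0.0081]
orientation: [0.001, 0.0, 1.0, 0.0]
wrist_force: [-1.0, 0.4, 3.8]
finger_gap: 0.0334
grip_force: 40.1
```

{"fn": "jog_arm", "kwargs": {
  "increments": [
    [[0,0,-0.04,0,0,0,255],[0,0,-0.104,0,0,0,255],[0,0,-0.104,0,0,0,255],[0,0,-0.104,0,0,0,255],[0,0,-0.104,0,0,0,255],[0,0,0,0,0,0,255],[0,0,0,0,0,0,255]]
  ]
}}

```text
clock: 4.85
tcp_pos: [0.4585, 0.2139, 0.122]
orientation: [0.001, 0.0, 1.0, 0.0]
wrist_force: [-0.4, 0.7, -1.3]
finger_gap: 0.0332
grip_force: 40.0
```

Run:
```python
from m import *
s=env.get_state(); t=s["tcp_pos"]; print(s["clock"],t,s["wrist_force"],s["finger_gap"])
c=cams.read_camera("side"); u,v=proj(c,t).astype(int); print(u,v,[proj(c,t+[0,d,0]) for d in(.017,-.017)],proj(c,t+[0,-.017,-.01]))
p=c["pixels"][v-60:v+40,u-60:u+60]; save(dict(pixels=cv2.resize(p,None,fx=5,fy=5,interpolation=cv2.INTER_CUBIC)),"g2.png")
```

```text
4.85 [0.45849931 0.2138655  0.12202061] [-0.39123281  0.70490347 -1.30743956] 0.03324504527598901
204 139 [array([200.8347457 , 136.66883803]), array([207.67312618, 141.65723691])] [207.92562187 144.47651693]
```

View pics/g2.png

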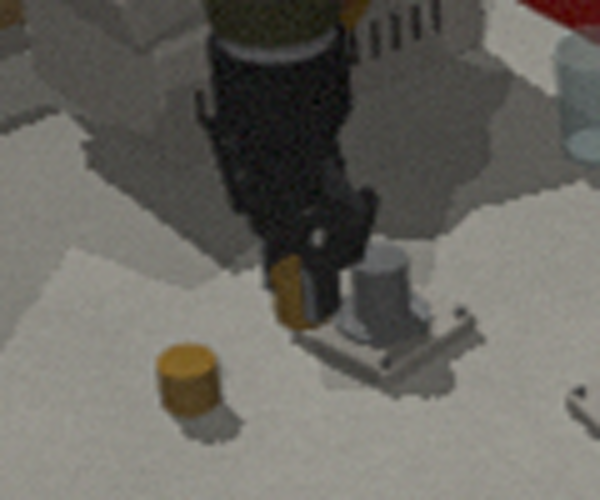

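The grasp is good: collar 1 sits between the pads at crop (300,295), with its underside just below the fingertips. Next I carry it to stub 1.

{"fn": "jog_arm", "kwargs": {
  "increments": [
    [[-0.0413,-0.068,0,0,0,0,255],[-0.0688,-0.1133,0,0,0,0,255],[-0.0688,-0.1133,0,0,0,0,255],[-0.0688,-0.1133,0,0,0,0,255],[-0.0688,-0.1133,0,0,0,0,255],[-0.0688,-0.1133,0,0,0,0,255],[-0.0688,-0.1133,0,0,0,0,255],[-0.0688,-0.1133,0,0,0,0,255],[-0.0688,-0.1133,0,0,0,0,255],[-0.0688,-0.1133,0,0,0,0,255],[-0.0688,-0.1133,0,0,0,0,255],[-0.0688,-0.1133,0,0,0,0,255],[-0.0275,-0.0453,0,0,0,0,255],[0,0,0,0,0,0,255],[0,0,0.1,0,0,0,255],[0,0,0,0,0,0,255]]
  ]
}}

```text
clock: 6.5
tcp_pos: [0.6609, -0.1241, 0.0923]
orientation: [-0.004, -0.0, 1.0, 0.001]
wrist_force: [-0.9, 0.3, -1.4]
finger_gap: 0.0333
grip_force: 40.1
```

Run:
```python
from m import *
s=env.get_state(); t=s["tcp_pos"]; print(s["clock"],t,s["wrist_force"],s["finger_gap"])
for n in("side","top"):
    c=cams.read_camera(n)
    u,v=proj(c,[.665,-.1265,.062]).astype(int); p=c["pixels"][v-50:v+40,u-60:u+60]; save(dict(pixels=cv2.resize(p,None,fx=4,fy=4,interpolation=cv2.INTER_CUBIC)),"p1%s.png"%n)
a,b=[cv2.imread("pics/p1%s.png"%n) for n in("side","top")]; cv2.imwrite("pics/p1.png",cv2.resize(np.hstack([a,b]),(800,300)))
```

```text
6.5 [ 0.66090794 -0.12408241  0.09233871] [-0.86038345  0.34707943 -1.38077831] 0.03334019447502014
```

View pics/p1.png

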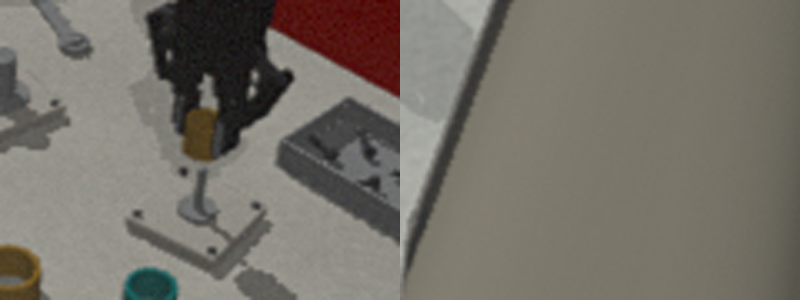

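The tube of stub 1 stands right below the held collar (side crop 200,185). I correct by a few mm and lower.

{"fn": "jog_arm", "kwargs": {
  "increments": [
    [[-0.0184,-0.0084,0,0,0,0,255],[0,0,0,0,0,0,255],[0,0,0.04,0,0,0,255],[0,0,0.04,0,0,0,255],[0,0,0.04,0,0,0,255],[0,0,0.04,0,0,0,255],[0,0,0.04,0,0,0,255],[0,0,0.04,0,0,0,255],[0,0,0,0,0,0,255],[0,0,0,0,0,0,255]]
  ]
}}

```text
clock: 7.6
tcp_pos: [0.6687, -0.1284, 0.0359]
orientation: [-0.0, 0.0, 1.0, 0.0]
wrist_force: [0.2, -0.1, -1.0]
finger_gap: 0.0331
grip_force: 40.1
```

{"fn": "jog_arm", "kwargs": {
  "increments": [
    [[0.0128,0.0088,0,0,0,0,255],[0,0,0.012,0,0,0,255],[0,0,0.012,0,0,0,255],[0,0,0.012,0,0,0,255],[0,0,0,0,0,0,255],[0,0,0,0,0,0,255],[0,0,0,0,0,0,255]]
  ]
}}

```text
clock: 8.3
tcp_pos: [0.6658, -0.1262, 0.0273]
orientation: [0.0, 0.0, 1.0, 0.0]
wrist_force: [0.3, 0.2, -2.3]
finger_gap: 0.0332
grip_force: 40.1
```

{"fn": "jog_arm", "kwargs": {
  "increments": [
    [[0,0,0.005,0,0,0,255],[0,0,0,0,0,0,255],[0,0,0,0,0,0,255],[0,0,0,0,0,0,255]]
  ]
}}

```text
clock: 8.7
tcp_pos: [0.666, -0.1263, 0.0262]
orientation: [0.0, 0.0, 1.0, -0.0]
wrist_force: [0.2, 0.0, 0.1]
finger_gap: 0.0331
grip_force: 40.1
```

{"fn": "jog_arm", "kwargs": {
  "increments": [
    [[0,0,0,0,0,0,60],[0,0,0,0,0,0,60],[0,0,0,0,0,0,60],[0,0,-0.06,0,0,0,60],[0,0,-0.12,0,0,0,60],[0,0,-0.12,0,0,0,60],[0,0,-0.08,0,0,0,60],[0.0983,-0.0393,0,0,0,0,60],[0.0983,-0.0393,0,0,0,0,60],[0.0983,-0.0393,0,0,0,0,60],[0.0983,-0.0393,0,0,0,0,60],[0.0983,-0.0393,0,0,0,0,60],[0.0983,-0.0393,0,0,0,0,60],[0.0983,-0.0393,0,0,0,0,60],[0.0983,-0.0393,0,0,0,0,60],[0,0,0.13,0,0,0,60],[0,0,0.13,0,0,0,60],[0,0,0,0,0,0,60],[0,0,0,0,0,0,60]]
  ]
}}

```text
clock: 10.6
tcp_pos: [0.469, -0.2046, 0.0569]
orientation: [-0.0, 0.0, 1.0, 0.0]
wrist_force: [0.2, -0.5, 1.6]
finger_gap: 0.0652
grip_force: 0.0
```

Run:
```python
from m import *
s=env.get_state(); t=s["tcp_pos"]; print(s["clock"],t,s["wrist_force"],s["finger_gap"])
c=cams.read_camera("side"); print(ring(c,(.666,-.126),.017,.018),ring(c,(.469,-.205),.022))
u,v=330,220; p=c["pixels"][v-60:v+60,u-80:u+80]; save(dict(pixels=cv2.resize(p,None,fx=4,fy=4,interpolation=cv2.INTER_CUBIC)),"p2.png")
```

```text
10.6 [ 0.46901579 -0.20459763  0.05688415] [ 0.221207   -0.52460759  1.57913197] 0.06515747927363763
(array([ 0.66434786, -0.12635556]), 0.9184864994283609) (array([ 0.46955817, -0.20429737]), 0.9388594677715446)
```

View pics/p2.png

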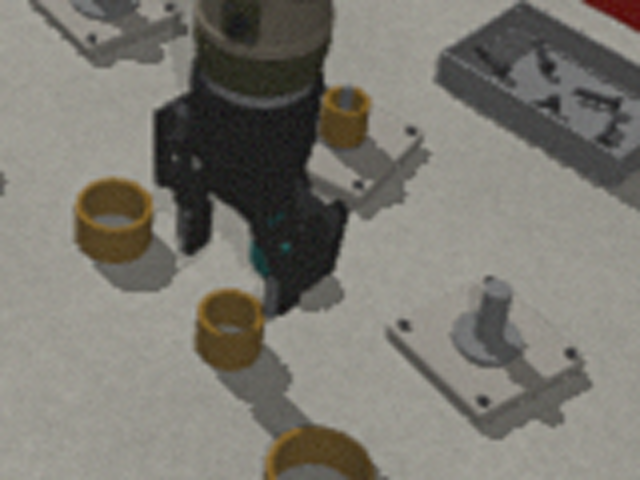

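Collar 1 stands on stub 1 with the tube inside it (crop 346,118). The gripper is over collar 2 (crop 231,330), so I grasp it.

{"fn": "jog_arm", "kwargs": {
  "increments": [
    [[0,0,0.067,0,0,0,60],[0,0,0.067,0,0,0,60],[0,0,0.067,0,0,0,60],[0,0,0,0,0,0,255],[0,0,0,0,0,0,255],[0,0,0,0,0,0,255],[0,0,0,0,0,0,255],[0,0,0,0,0,0,255],[0,0,0,0,0,0,255]]
  ]
}}

```text
clock: 11.55
tcp_pos: [0.4701, -0.2052, 0.007]
orientation: [0.001, 0.0, 1.0, -0.001]
wrist_force: [0.2, 0.8, 6.2]
finger_gap: 0.0429
grip_force: 41.4
```

{"fn": "jog_arm", "kwargs": {
  "increments": [
    [[0,0,-0.04,0,0,0,255],[0,0,-0.1,0,0,0,255],[0,0,-0.1,0,0,0,255],[0,0,-0.1,0,0,0,255],[0,0,-0.06,0,0,0,255],[-0.0673,-0.0647,0,0,0,0,255],[-0.0673,-0.0647,0,0,0,0,255],[-0.0673,-0.0647,0,0,0,0,255],[-0.0673,-0.0647,0,0,0,0,255],[-0.0673,-0.0647,0,0,0,0,255],[-0.0673,-0.0647,0,0,0,0,255],[-0.0673,-0.0647,0,0,0,0,255],[0,0,0.06,0,0,0,255],[0,0,0,0,0,0,255],[0,0,0,0,0,0,255],[0,0,0,0,0,0,255]]
  ]
}}

```text
clock: 13.15
tcp_pos: [0.5864, -0.3176, 0.0913]
orientation: [-0.0, 0.0, 1.0, 0.0]
wrist_force: [1.0, 0.4, -2.6]
finger_gap: 0.043
grip_force: 41.3
```

{"fn": "jog_arm", "kwargs": {
  "increments": [
    [[-0.004,-0.002,0,0,0,0,255],[0,0,0.04,0,0,0,255],[0,0,0.04,0,0,0,255],[0,0,0.04,0,0,0,255],[0,0,0.04,0,0,0,255],[0,0,0.04,0,0,0,255],[0,0,0.03,0,0,0,255],[0,0,0.015,0,0,0,255],[0,0,0.01,0,0,0,255],[0,0,0,0,0,0,255],[0,0,0,0,0,0,255],[0,0,0,0,0,0,255]]
  ]
}}

```text
clock: 14.35
tcp_pos: [0.5881, -0.3187, 0.0276]
orientation: [0.0, 0.0, 1.0, -0.0]
wrist_force: [0.1, -0.1, -0.7]
finger_gap: 0.0432
grip_force: 41.3
```

{"fn": "jog_arm", "kwargs": {
  "increments": [
    [[0,0,0.006,0,0,0,255],[0,0,0.004,0,0,0,255],[0,0,0,0,0,0,255],[0,0,0,0,0,0,255],[0,0,0,0,0,0,255]]
  ]
}}

```text
clock: 14.85
tcp_pos: [0.588, -0.3186, 0.0251]
orientation: [0.0, 0.0, 1.0, -0.0]
wrist_force: [-0.7, 0.9, 4.0]
finger_gap: 0.0427
grip_force: 41.7
```

{"fn": "jog_arm", "kwargs": {
  "increments": [
    [[0,0,0,0,0,0,30],[0,0,0,0,0,0,30],[0,0,0,0,0,0,30],[0,0,-0.06,0,0,0,30],[0,0,-0.1,0,0,0,30],[0,0,-0.1,0,0,0,30],[0,0,-0.1,0,0,0,30],[0.0473,0.1047,0,0,0,0,30],[0.0473,0.1047,0,0,0,0,30],[0.0473,0.1047,0,0,0,0,30],[0.0473,0.1047,0,0,0,0,30],[0.0473,0.1047,0,0,0,0,30],[0.0473,0.1047,0,0,0,0,30],[0.0473,0.1047,0,0,0,0,30],[0.0473,0.1047,0,0,0,0,30],[0.0473,0.1047,0,0,0,0,30],[0,0,0.12,0,0,0,30],[0,0,0.12,0,0,0,30],[0,0,0,0,0,0,30],[0,0,0,0,0,0,30]]
  ]
}}

```text
clock: 16.85
tcp_pos: [0.4811, -0.0827, 0.0546]
orientation: [-0.001, 0.0, 1.0, 0.0]
wrist_force: [-0.4, -0.7, 0.2]
finger_gap: 0.0757
grip_force: 0.0
```

Run:
```python
from m import *
s=env.get_state(); t=s["tcp_pos"]; print(s["clock"],t,s["wrist_force"],s["finger_gap"])
c=cams.read_camera("side"); print(ring(c,(.588,-.3185),.022,.018),ring(c,(.4815,-.083),.027))
u,v=330,220; p=c["pixels"][v-60:v+60,u-80:u+80]; save(dict(pixels=cv2.resize(p,None,fx=4,fy=4,interpolation=cv2.INTER_CUBIC)),"p3.png")
```

```text
16.85 [ 0.48105059 -0.08265661  0.05456647] [-0.37541066 -0.69689551  0.18853963] 0.07572913773342925
(array([ 0.58789855, -0.31913432]), 0.911555733507583) (array([ 0.48142773, -0.08267717]), 0.9120723574218107)
```

View pics/p3.png

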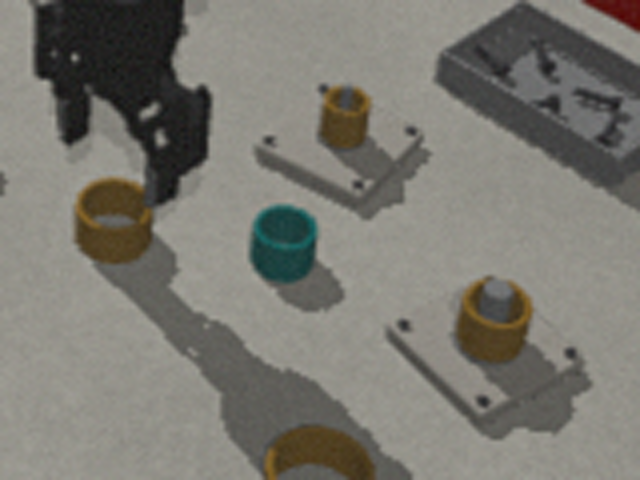

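Collars 1 (346,118) and 2 (494,320) are seated and the turquoise ring is untouched. Next I grasp collar 3.

{"fn": "jog_arm", "kwargs": {
  "increments": [
    [[0,0,0.067,0,0,0,30],[0,0,0.067,0,0,0,30],[0,0,0.067,0,0,0,30],[0,0,0,0,0,0,255],[0,0,0,0,0,0,255],[0,0,0,0,0,0,255],[0,0,0,0,0,0,255],[0,0,0,0,0,0,255],[0,0,0,0,0,0,255]]
  ]
}}

```text
clock: 17.8
tcp_pos: [0.4825, -0.0832, 0.0054]
orientation: [0.001, 0.0, 1.0, -0.0]
wrist_force: [-0.3, -0.9, 6.2]
finger_gap: 0.0525
grip_force: 42.9
```

{"fn": "jog_arm", "kwargs": {
  "increments": [
    [[0,0,-0.04,0,0,0,255],[0,0,-0.1,0,0,0,255],[0,0,-0.1,0,0,0,255],[0,0,-0.1,0,0,0,255],[0,0,-0.07,0,0,0,255],[-0.0742,0.084,0,0,0,0,255],[-0.0742,0.084,0,0,0,0,255],[-0.0742,0.084,0,0,0,0,255],[-0.0742,0.084,0,0,0,0,255],[-0.0742,0.084,0,0,0,0,255],[-0.0742,0.084,0,0,0,0,255],[-0.0742,0.084,0,0,0,0,255],[-0.0742,0.084,0,0,0,0,255],[-0.0742,0.084,0,0,0,0,255],[0,0,0.07,0,0,0,255],[0,0,0,0,0,0,255],[0,0,0,0,0,0,255],[0,0,0,0,0,0,255]]
  ]
}}

```text
clock: 19.6
tcp_pos: [0.6483, 0.1056, 0.0899]
orientation: [-0.0, 0.001, 1.0, 0.0]
wrist_force: [0.5, -0.2, -2.2]
finger_gap: 0.0525
grip_force: 42.8
```

{"fn": "jog_arm", "kwargs": {
  "increments": [
    [[0,0,0,0,0,0,255],[0,0,0.04,0,0,0,255],[0,0,0.04,0,0,0,255],[0,0,0.04,0,0,0,255],[0,0,0.04,0,0,0,255],[0,0,0.04,0,0,0,255],[0,0,0.03,0,0,0,255],[0,0,0.015,0,0,0,255],[0,0,0.01,0,0,0,255],[0,0,0,0,0,0,255],[0,0,0,0,0,0,255],[0,0,0,0,0,0,255]]
  ]
}}

```text
clock: 20.8
tcp_pos: [0.649, 0.1061, 0.0261]
orientation: [0.001, 0.0, 1.0, 0.0]
wrist_force: [0.2, -0.4, -1.8]
finger_gap: 0.0524
grip_force: 42.8
```

{"fn": "jog_arm", "kwargs": {
  "increments": [
    [[0,0,0.006,0,0,0,255],[0,0,0.005,0,0,0,255],[0,0,0,0,0,0,255],[0,0,0,0,0,0,255],[0,0,0,0,0,0,255]]
  ]
}}

```text
clock: 21.3
tcp_pos: [0.6489, 0.1061, 0.0235]
orientation: [0.0, 0.0, 1.0, 0.0]
wrist_force: [-2.0, 0.5, 4.5]
finger_gap: 0.0524
grip_force: 43.3
```

{"fn": "jog_arm", "kwargs": {
  "increments": [
    [[0,0,0,0,0,0,10],[0,0,0,0,0,0,10],[0,0,0,0,0,0,10],[0,0,-0.06,0,0,0,10],[0,0,-0.1,0,0,0,10],[0,0,-0.1,0,0,0,10],[0,0,-0.1,0,0,0,10],[0,0,0,0,0,0,10]]
  ]
}}

```text
clock: 22.1
tcp_pos: [0.6512, 0.1062, 0.1169]
orientation: [0.004, 0.0, 1.0, 0.0]
wrist_force: [0.4, 0.3, -0.4]
finger_gap: 0.0823
grip_force: 0.0
```

{"fn": "jog_arm", "kwargs": {
  "increments": [
    [[0.0573,-0.1077,0,0,0,0,10],[0.0573,-0.1077,0,0,0,0,10],[0.0573,-0.1077,0,0,0,0,10],[0.0573,-0.1077,0,0,0,0,10],[0.0573,-0.1077,0,0,0,0,10],[0.0573,-0.1077,0,0,0,0,10],[0.0573,-0.1077,0,0,0,0,10],[0.0573,-0.1077,0,0,0,0,10],[0.0573,-0.1077,0,0,0,0,10],[0.0573,-0.1077,0,0,0,0,10],[0.0573,-0.1077,0,0,0,0,10],[0.0573,-0.1077,0,0,0,0,10],[0.0573,-0.1077,0,0,0,0,10],[0.0573,-0.1077,0,0,0,0,10],[0.0573,-0.1077,0,0,0,0,10],[0.0573,-0.1077,0,0,0,0,10],[0,0,0.1,0,0,0,10],[0,0,0.1,0,0,0,10],[0,0,0,0,0,0,10],[0,0,0,0,0,0,10]]
  ]
}}

```text
clock: 24.1
tcp_pos: [0.4185, -0.3239, 0.0621]
orientation: [-0.001, 0.0, 1.0, 0.001]
wrist_force: [0.3, 0.1, 0.5]
finger_gap: 0.0824
grip_force: 0.0
```

Run:
```python
from m import *
s=env.get_state(); t=s["tcp_pos"]; print(s["clock"],t,s["wrist_force"],s["finger_gap"])
c=cams.read_camera("side"); print(ring(c,(.649,.106),.027,.018),ring(c,(.4197,-.325),.032))
```

```text
24.1 [ 0.41845383 -0.32386661  0.06212586] [0.25738115 0.13507789 0.510446  ] 0.08236843137479395
(array([0.6477041 , 0.10495869]), 0.9061434602851052) (array([ 0.42016693, -0.32435497]), 0.9552420948700093)
```

{"fn": "jog_arm", "kwargs": {
  "increments": [
    [[0,0,0.08,0,0,0,10],[0,0,0.08,0,0,0,10],[0,0,0.074,0,0,0,10],[0,0,0,0,0,0,255],[0,0,0,0,0,0,255],[0,0,0,0,0,0,255],[0,0,0,0,0,0,255],[0,0,0,0,0,0,255],[0,0,0,0,0,0,255]]
  ]
}}

```text
clock: 25.05
tcp_pos: [0.4194, -0.3249, 0.0048]
orientation: [0.0, 0.0, 1.0, -0.0]
wrist_force: [0.1, 0.3, 0.9]
finger_gap: 0.0634
grip_force: 44.5
```

{"fn": "jog_arm", "kwargs": {
  "increments": [
    [[0,0,-0.04,0,0,0,255],[0,0,-0.1,0,0,0,255],[0,0,-0.1,0,0,0,255],[0,0,-0.1,0,0,0,255],[0,0,-0.08,0,0,0,255],[0,0,0,0,0,0,255]]
  ]
}}

```text
clock: 25.65
tcp_pos: [0.4207, -0.3262, 0.1128]
orientation: [0.002, 0.0, 1.0, -0.002]
wrist_force: [0.1, -0.7, -2.1]
finger_gap: 0.0636
grip_force: 45.0
```

{"fn": "jog_arm", "kwargs": {
  "increments": [
    [[-0.0308,0.1242,0,0,0,0,255],[-0.0308,0.1242,0,0,0,0,255],[-0.0308,0.1242,0,0,0,0,255],[-0.0308,0.1242,0,0,0,0,255],[-0.0308,0.1242,0,0,0,0,255],[-0.0308,0.1242,0,0,0,0,255],[-0.0308,0.1242,0,0,0,0,255],[-0.0308,0.1242,0,0,0,0,255],[-0.0308,0.1242,0,0,0,0,255],[-0.0308,0.1242,0,0,0,0,255],[-0.0308,0.1242,0,0,0,0,255],[-0.0308,0.1242,0,0,0,0,255],[-0.0308,0.1242,0,0,0,0,255],[-0.0308,0.1242,0,0,0,0,255],[-0.0308,0.1242,0,0,0,0,255],[-0.0308,0.1242,0,0,0,0,255],[-0.0308,0.1242,0,0,0,0,255],[-0.0308,0.1242,0,0,0,0,255],[-0.0308,0.1242,0,0,0,0,255],[-0.0308,0.1242,0,0,0,0,255]]
  ]
}}

```text
clock: 27.65
tcp_pos: [0.573, 0.2974, 0.1079]
orientation: [-0.001, 0.0, 1.0, -0.0]
wrist_force: [0.2, -0.7, -2.2]
finger_gap: 0.0636
grip_force: 45.0
```

{"fn": "jog_arm", "kwargs": {
  "increments": [
    [[0,0,0.08,0,0,0,255],[0,0,0,0,0,0,255],[0,0,0,0,0,0,255],[0,0,0,0,0,0,255]]
  ]
}}

```text
clock: 28.05
tcp_pos: [0.5734, 0.2957, 0.0895]
orientation: [-0.0, 0.001, 1.0, -0.0]
wrist_force: [0.0, 0.3, -2.3]
finger_gap: 0.0635
grip_force: 45.1
```

{"fn": "jog_arm", "kwargs": {
  "increments": [
    [[0,0,0,0,0,0,255],[0,0,0.04,0,0,0,255],[0,0,0.04,0,0,0,255],[0,0,0.04,0,0,0,255],[0,0,0.04,0,0,0,255],[0,0,0.04,0,0,0,255],[0,0,0.03,0,0,0,255],[0,0,0.015,0,0,0,255],[0,0,0.01,0,0,0,255],[0,0,0,0,0,0,255],[0,0,0,0,0,0,255],[0,0,0,0,0,0,255]]
  ]
}}

```text
clock: 29.25
tcp_pos: [0.5739, 0.2965, 0.0261]
orientation: [0.0, 0.0, 1.0, 0.0]
wrist_force: [-0.6, -0.3, -2.5]
finger_gap: 0.0638
grip_force: 45.1
```

{"fn": "jog_arm", "kwargs": {
  "increments": [
    [[0,0,0.007,0,0,0,255],[0,0,0.006,0,0,0,255],[0,0,0,0,0,0,255],[0,0,0,0,0,0,255],[0,0,0,0,0,0,255]]
  ]
}}

```text
clock: 29.75
tcp_pos: [0.5738, 0.2964, 0.0228]
orientation: [0.0, 0.0, 1.0, 0.0]
wrist_force: [-1.4, -1.0, 2.7]
finger_gap: 0.0634
grip_force: 45.5
```

{"fn": "jog_arm", "kwargs": {
  "increments": [
    [[0,0,0,0,0,0,0],[0,0,0,0,0,0,0],[0,0,0,0,0,0,0],[0,0,0,0,0,0,0],[0,0,-0.06,0,0,0,0],[0,0,-0.1,0,0,0,0],[0,0,-0.1,0,0,0,0],[0,0,-0.1,0,0,0,0],[0,0,-0.1,0,0,0,0],[0,0,-0.1,0,0,0,0],[0.1,0.07,0,0,0,0,0],[0.1,0.07,0,0,0,0,0],[0.1,0.07,0,0,0,0,0],[0.1,0.07,0,0,0,0,0],[0.1,0.07,0,0,0,0,0],[0.1,0.07,0,0,0,0,0],[0.1,0.07,0,0,0,0,0],[0.1,0.07,0,0,0,0,0],[0,0,0,0,0,0,0],[0,0,0,0,0,0,0]]
  ]
}}

```text
clock: 31.75
tcp_pos: [0.3732, 0.4369, 0.1624]
orientation: [0.0, -0.0, 1.0, 0.0]
wrist_force: [0.5, -0.1, -0.3]
finger_gap: 0.0853
grip_force: 0.0
```

Run:
```python
from m import *
s=env.get_state(); print(s["clock"],s["tcp_pos"],s["wrist_force"])
for n in("side","top"):
    c=cams.read_camera(n)
    for g,r,z in [((.665,-.1265),.017,.018),((.5872,-.3185),.022,.018),((.6485,.1055),.027,.018),((.574,.296),.032,.018),((.432,.32),.0195,0),((.45,.056),.0295,0)]: x,a=ring(c,g,r,z); print(n,np.round(x,4),round(a,2))
    save(c,"f_%s.png"%n)
a=cv2.imread("pics/f_side.png")[120:330,160:420]; cv2.imwrite("pics/f.png",cv2.resize(a,None,fx=2.8,fy=2.8,interpolation=cv2.INTER_CUBIC))
```

```text
31.75 [0.37317627 0.43687404 0.1624396 ] [ 0.50231174 -0.0573311  -0.30763034]
side [ 0.6651 -0.1268] 0.86
side [ 0.5883 -0.3192] 0.92
side [0.6476 0.1049] 0.91
side [0.5726 0.2936] 0.88
side [0.4372 0.3228] 0.86
side [0.4447 0.0576] 0.93
top [ 0.6654 -0.128 ] 0.81
top [ 0.5879 -0.3207] 0.87
top [0.6488 0.1049] 0.91
top [0.5747 0.2952] 0.93
top [0.4368 0.3224] 0.84
top [0.4442 0.0563] 0.92
```

View pics/f.png

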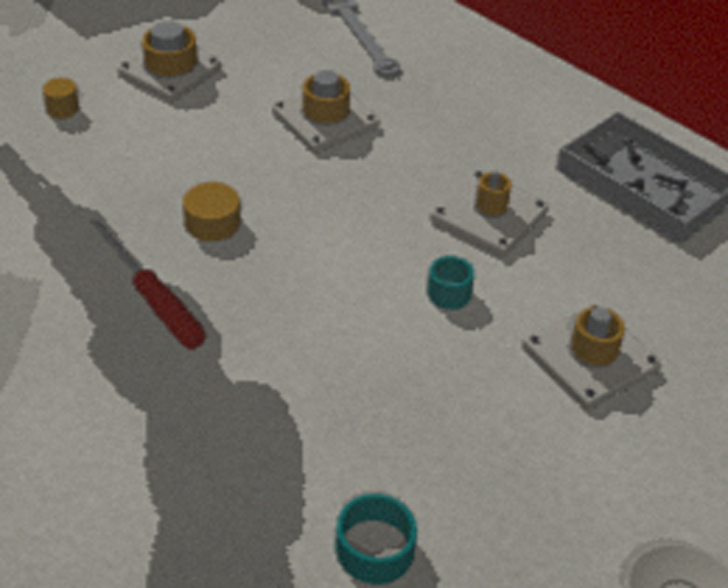

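All four collars are seated, at crop (170,50), (326,97), (493,194) and (598,336). The plugs and the turquoise rings have not moved.

```bash
python3 -c "
from workcell import ticket; print(ticket.hand_in())"
```

```text
the job is handed in; nothing more can be done
None
```

All four brass collars are lowered onto their matching stubs and sit on their seats, the plugs and turquoise look-alikes were left alone, and the job was handed in at about 32 s on the robot's clock (no verdict was returned).

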